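# Put the press punches away with their dies

## Robot

A 6-joint arm with a two-finger parallel gripper is mounted at the origin on the work surface. World frame = base frame: x ahead of the robot, y to its left, z up, the work surface at z = 0. Lengths are in m, angles in rad, forces in N, time in s.
With the tool pointing down it reaches from about 0.375 to 0.925 m from the base axis. Payload 5.7 kg.
Tool frame: the origin (TCP) lies at the very end of the fingers, on their centre line; the grasp point (between the pads) lies 19 mm behind it (env.tcp_to_grasp is the distance from the TCP to the grasp point, in m); z points along the fingers, y is the line along which they close (so a half turn about z gives the same grasp; the last joint's range is limited). The gripper opens to 88 mm and grips with 3 to 60 N. Pads are 20 mm wide; open, the fingers measure 115 mm over their backs; the gripper's body (75 mm by 178 mm) begins 61 mm behind the grasp point.
Start: joints at [1.013, 0.359, 1.51, -0, 1.272, -0.115], TCP at [0.257, 0.542, 0.223] pointing down, gripper open.
Joint ranges: [-2.97, 2.97], [-1.01, 2.36], [0.21, 2.38], [-0.96, 4.11], [0.2, 2.71], [-2.98, 2.98]. Speed limits (rad/s): [2.39, 2.39, 3.14, 3.14, 3.14, 3.14].

## Interface

Orientations are given as [roll, pitch, yaw] about the fixed x, y, z axes, in that order (R = Rz(yaw) Ry(pitch) Rx(roll)).
In Python, from cell import env, optics, order gives the robot as it stands.
- The arm moves only by the tool send_rows, never from a script. Its argument "targets" is a list that holds one entry, the list of rows, each a list of 7 numbers: the shift along the tool's x, y, z in mm, then the turn, a rotation vector about the tool's x, y, z in rad, then the finger opening in mm, from 0 to 87.8. In form: [[[dx, dy, dz, ax, ay, az, hand], ...]]. A call has 1 to 20 rows; each row is the pose to reach, as a shift and turn from the pose commanded when the call began, along the tool's axes at that moment; what a row does not reach only later rows make up. A row lasts 1/12 s, in which the tool goes at most 41.7 mm and 7.16 degrees, less where a joint would pass 70% of its speed; a pose out of reach is approached as far as the arm can. A call with a gripper value outside its range is refused whole. The fingers move at their own pace and stop on an object; the grip force is fixed at half the most. Time passes only in rows, so rows that repeat a pose let the fingers close. It gives the time, the measured TCP pose, the force, the opening and the grip force at its end, in the units of the state.
- env.get_obs(): the state, without advancing time (a new reading comes with each control period).
- optics.get_image(name): name is "scene" or "side" or "wrist"; returns a dict with "image" (400x640x3 uint8, red, green, blue), "K" (3x3 intrinsics, pixels), "R" (3x3) and "t" (3): a world point X has camera coordinates R X + t; the wrist camera has in their place "mount" (4x4, takes a point from camera to tool coordinates, whose origin is the TCP and whose axes are the flange's). Camera axes: x right, y down, z forward; pixel columns grow to the right and rows downward; lengths in m; the calibration is good to about 2 mm. A picture is of the moment at which its call begins: read the wrist's pose just before it. There is no depth.
- order.hand_in(): hands the job in; it is judged then, once.
The state is a dict: "clock": time; "qpos": joint angles; "dq": joint speeds; "tau": joint torques, N m; "tcp_pos": TCP position; "tcp_rot": TCP orientation; "wrist_force": force on the tool from outside, world axes, zero at the start; "moment": the same for the moment, N m; "finger_gap": opening from 0.0 (shut) to 1.0 (fully open); "grip_force": force on a finger pad.
Only numpy, scipy, OpenCV 4.12 (cv2) and the standard library are available. Lean on these libraries where they do the work, as an engineer would, in place of code of your own. Each camera call takes 0.05 s, during which the arm holds its last target. There are 200 camera calls.

## Task

Put the press tooling away: stand each of the four punches with a coloured collar upright in the empty compartment of the storage box whose die has the same colour. The edges are ground, so set the punches down rather than dropping them and do not knock any over; leave the plain steel ram adapter and the caliper where they are.

Things in the scene. Friction and masses are not known exactly. Their poses are not given: they have to be found in the camera images.
- punch_red: Loose steel press punch, 0.28 to 0.46 kg, 78 mm tall, standing on its tip: a round tip 34 mm across, 30 mm high; then a round red collar 44 mm across, 30 to 40 mm up; then a bare steel round shank 16 mm across, 40 to 78 mm up, to grip from above. Origin: centre of the tip's underside; z up along the axis.
- punch_yellow: Loose steel press punch, 0.28 to 0.46 kg, 78 mm tall, standing on its tip: a round tip 26 mm across, 30 mm high; then a round yellow collar 44 mm across, 30 to 40 mm up; then a bare steel round shank 16 mm across, 40 to 78 mm up, to grip from above. Origin: centre of the tip's underside; z up along the axis.
- punch_green: Loose steel press punch, 0.28 to 0.46 kg, 78 mm tall, standing on its tip: a 28 mm square tip, 30 mm high; then a round green collar 44 mm across, 30 to 40 mm up; then a bare steel round shank 16 mm across, 40 to 78 mm up, to grip from above. Origin: centre of the tip's underside; z up along the axis.
- punch_blue: Loose steel press punch, 0.28 to 0.46 kg, 78 mm tall, standing on its tip: a 36 x 22 mm rectangular tip (36 along its own x), 30 mm high; then a round blue collar 44 mm across, 30 to 40 mm up; then a bare steel round shank 16 mm across, 40 to 78 mm up, to grip from above. Origin: centre of the tip's underside; z up along the axis.
- box_red: Grey open box, fixed, 155 x 80 mm, 30 mm high, walls 5 mm, floor 4 mm, with two 70 x 70 mm compartments side by side along its x: one empty, for a punch; the other holding a square 62 mm die block with a red top, 26 mm above the bench. Origin: at bench level under the centre of the EMPTY compartment; the die's centre is 75 mm away along the box's +x; z up.
- box_yellow: Grey open box, fixed, 155 x 80 mm, 30 mm high, walls 5 mm, floor 4 mm, with two 70 x 70 mm compartments side by side along its x: one empty, for a punch; the other holding a square 62 mm die block with a yellow top, 26 mm above the bench. Origin: at bench level under the centre of the EMPTY compartment; the die's centre is 75 mm away along the box's +x; z up.
- box_green: Grey open box, fixed, 155 x 80 mm, 30 mm high, walls 5 mm, floor 4 mm, with two 70 x 70 mm compartments side by side along its x: one empty, for a punch; the other holding a square 62 mm die block with a green top, 26 mm above the bench. Origin: at bench level under the centre of the EMPTY compartment; the die's centre is 75 mm away along the box's +x; z up.
- box_blue: Grey open box, fixed, 155 x 80 mm, 30 mm high, walls 5 mm, floor 4 mm, with two 70 x 70 mm compartments side by side along its x: one empty, for a punch; the other holding a square 62 mm die block with a blue top, 26 mm above the bench. Origin: at bench level under the centre of the EMPTY compartment; the die's centre is 75 mm away along the box's +x; z up.
- adapter: Bystander: ram adapter, all dark and bare steel with no coloured collar, 72 mm tall, loose, standing upright near the punches; foot 40 mm across, shank 20 mm across. It stays where it is. Origin: centre of its underside, z up.
- caliper: Bystander: digital caliper lying flat, loose, steel beam 210 mm long along its x, black slider with a small display, at most 15 mm high. It stays where it is. Origin: middle of the beam, at bench height, z up.
There are look-alikes about, which are no part of the job. What is shaped like the box_red but orange or purple is not meant.

How it is judged:
At the end, for the whole second after the job is handed in: Each coloured punch stands upright (0.1 rad), released and at rest, on the floor of the empty compartment of the box with its colour of die (within 25 mm of its centre along each side, underside below 8 mm); ram adapter upright, it and the caliper within 30 mm of where they were (x of punch_red in the frame of box_red between -0.025 and 0.025 m and y of punch_red in the frame of box_red between -0.025 and 0.025 m and z of punch_red in the frame of box_red below 0.008 m and angle between each of punch_red, punch_yellow, punch_green, punch_blue, adapter's own z axis and vertical below 0.1 rad and linear speed of each of punch_red, punch_yellow, punch_green, punch_blue below 0.02 m/s and contact force between the fingers and punch_red below 0.05 N and x of punch_yellow in the frame of box_yellow between -0.025 and 0.025 m and y of punch_yellow in the frame of box_yellow between -0.025 and 0.025 m and z of punch_yellow in the frame of box_yellow below 0.008 m and contact force between the fingers and punch_yellow below 0.05 N and x of punch_green in the frame of box_green between -0.025 and 0.025 m and y of punch_green in the frame of box_green between -0.025 and 0.025 m and z of punch_green in the frame of box_green below 0.008 m and contact force between the fingers and punch_green below 0.05 N and x of punch_blue in the frame of box_blue between -0.025 and 0.025 m and y of punch_blue in the frame of box_blue between -0.025 and 0.025 m and z of punch_blue in the frame of box_blue below 0.008 m and contact force between the fingers and punch_blue below 0.05 N and distance of each of adapter, caliper from where it was at the start of the episode below 0.03 m); the robot touches nothing.
It fails at once if the ram adapter is pushed more than 30 mm from its place or knocked over (distance of adapter from where it was at the start of the episode above 0.03 m or angle between adapter's own z axis and vertical above 0.5 rad).
It fails at once if the caliper is pushed more than 30 mm from its place (distance of caliper from where it was at the start of the episode above 0.03 m).
It fails at once if a punch is dropped (falls faster than 0.6 m/s, as from 20 mm up, with nothing holding it) ((linear speed of punch_red above 0.6 m/s and contact force between the fingers and punch_red below 0.05 N) or (linear speed of punch_yellow above 0.6 m/s and contact force between the fingers and punch_yellow below 0.05 N) or (linear speed of punch_green above 0.6 m/s and contact force between the fingers and punch_green below 0.05 N) or (linear speed of punch_blue above 0.6 m/s and contact force between the fingers and punch_blue below 0.05 N)).
It fails at once if a punch is knocked over (angle between any of punch_red, punch_yellow, punch_green, punch_blue's own z axis and vertical above 1 rad).
It also fails if it takes over 104 s, if anything falls off the work surface, if the arm or the gripper's body presses on something with over 40 N, if the wrist force passes 120 N, or if a joint passes its speed limit or range.

## Working session

There is one attempt and no reset: what is moved stays moved. The work goes in short steps, Python scripts to look and compute and a tool call to move; the robot and the scene stay as the last step left them, time stands still between calls to the robot, and variables do not carry over. Pictures are saved under pics/ and viewed, at most 14 in all, crops included, and the job is handed in when it is done.

Besides the shell and the picture viewer there is one more tool, called as name(argument=value, ...), one argument or row to a line, values as JSON. send_rows: Moves the arm, as the interface text tells. Its arguments: {"type":"object","properties":{"targets":{"type":"array","items":{"type":"array","items":{"type":"array","items":{"type":"number"}}}}},"required":["targets"]}

```bash
ls; mkdir -p pics
python3 - <<'E'
from cell import env,optics,order
import cv2,numpy as np
o=env.get_obs();print(o)
for n in ("scene","side","wrist"):
    d=optics.get_image(n);cv2.imwrite(f"pics/{n}0.png",d["image"][:,:,::-1])
    print(n,{k:np.round(v,4).tolist() for k,v in d.items() if k!="image"})
E
```

```text
pics
{'clock': 0.0, 'qpos': array([ 1.01289847e+00,  3.59479230e-01,  1.51142782e+00,  1.16028757e-05,
        1.27250597e+00, -1.15102953e-01]), 'dq': array([-4.70179951e-05,  7.85150376e-04, -5.13714964e-04,  2.23329917e-04,
       -8.56082358e-04, -1.38463721e-03]), 'tau': array([ 3.76992521e-04, -5.15373230e+01, -2.70727140e+01,  6.74782880e-02,
        3.52463324e-02, -5.34656488e-05]), 'tcp_pos': array([0.25671549, 0.54154093, 0.2218267 ]), 'tcp_rot': array([-3.13978561e+00, -2.20077584e-04,  2.69879414e+00]), 'wrist_force': array([ 0.14286936,  1.11228882, -0.18712162]), 'moment': array([ 0.00558068, -0.01648664, -0.03482048]), 'grip_force': 0.0, 'finger_gap': 1.0024013173316624}
scene {'K': [[445.529, 0.0, 319.0382], [0.0, 445.529, 195.3005], [0.0, 0.0, 1.0]], 'R': [[0.6787, 0.7343, -0.0164], [0.5521, -0.5248, -0.6479], [-0.4844, 0.4307, -0.7615]], 't': [-0.3091, -0.2272, 1.6755]}
side {'K': [[399.1422, 0.0, 326.3401], [0.0, 399.1422, 202.5406], [0.0, 0.0, 1.0]], 'R': [[0.8208, -0.5712, 0.0078], [-0.3123, -0.4602, -0.8311], [0.4783, 0.6797, -0.5561]], 't': [-0.3522, 0.1755, 0.817]}
wrist {'K': [[324.7359, 0.0, 320.819], [0.0, 324.7359, 196.0453], [0.0, 0.0, 1.0]], 'mount': [[0.0001, -0.9531, -0.3027, 0.0836], [1.0, 0.0001, 0.0001, -0.0004], [-0.0001, -0.3027, 0.9531, -0.1623], [0.0, 0.0, 0.0, 1.0]]}
```

View pics/scene0.png

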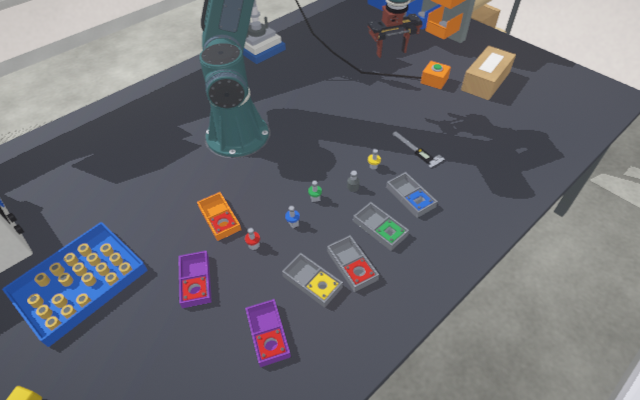

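View pics/side0.png

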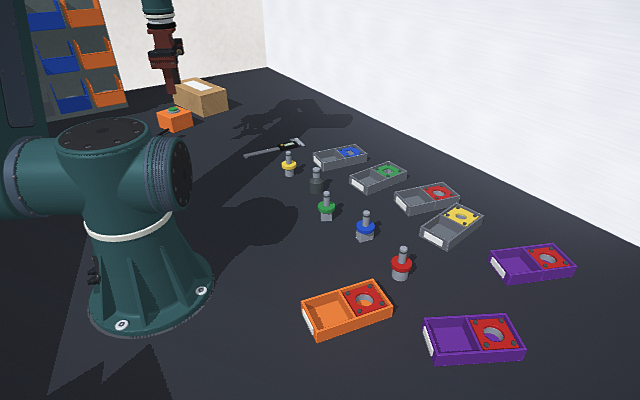

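The scene has four grey boxes with dies: yellow (321,285), red (360,271), green (390,232) and blue (420,199). The look-alikes with red dies are an orange box (218,216) and purple boxes (195,278) and (268,330). The collars are red (253,239), blue (292,216), green (315,191) and yellow (374,159). The adapter at (353,181) has no collar. I'll localise these from both fixed cameras.

```bash
cat > h.py <<'E'
import cv2,numpy as np
from scipy.optimize import least_squares
from scipy.spatial.transform import Rotation as Ro
from cell import env,optics
HUE={'red':[(0,6),(174,180)],'yellow':[(22,34)],'green':[(55,80)],'blue':[(100,120)]}
def shot(name):
    o=env.get_obs();d=optics.get_image(name)
    if name=='wrist':
        T=np.eye(4);T[:3,:3]=Ro.from_euler('xyz',o['tcp_rot']).as_matrix();T[:3,3]=o['tcp_pos']
        M=np.linalg.inv(T@d['mount']);d['R'],d['t']=M[:3,:3],M[:3,3]
    return d
def proj(d,X):
    c=np.atleast_2d(X)@d['R'].T+d['t'];p=c@d['K'].T;return p[:,:2]/p[:,2:]
def back(d,uv,z):
    r=d['R'].T@np.linalg.solve(d['K'],[uv[0],uv[1],1.]);c=-d['R'].T@d['t']
    return c+r*(z-c[2])/r[2]
def blobs(d,col,smin=110,vmin=70,amin=15):
    h=cv2.cvtColor(d['image'],cv2.COLOR_RGB2HSV)
    m=sum(cv2.inRange(h,(a,smin,vmin),(b,255,255)) for a,b in HUE[col])
    n,_,s,c=cv2.connectedComponentsWithStats(m)
    return [(int(s[i,4]),c[i].round(1).tolist(),s[i,:4].tolist()) for i in range(1,n) if s[i,4]>=amin]
E
python3 - <<'E'
from h import *
for n in('scene','side'):
    d=shot(n)
    for c in HUE:
        for a,p,b in blobs(d,c):
            if n=='scene' and not(150<p[0]<450 and p[1]>140):continue
            if n=='side' and not(220<p[0]<600 and p[1]>140):continue
            print(n,c,a,p,b,'z35',back(d,p,.035)[:2].round(3),'z26',back(d,p,.026)[:2].round(3))
    im=d['image'][:,:,::-1]
    crop=im[140:350,170:450] if n=='scene' else im[130:310,220:500]
    cv2.imwrite(f'pics/c_{n}.png',cv2.resize(crop,None,fx=2.8,fy=2.8,interpolation=cv2.INTER_CUBIC))
E
```

```text
scene red 235 [222.0, 221.5] [210, 211, 25, 22] z35 [ 0.327 -0.286] z26 [ 0.32  -0.283]
scene red 126 [252.1, 238.7] [245, 232, 15, 13] z35 [ 0.442 -0.257] z26 [ 0.436 -0.254]
scene red 329 [358.8, 270.7] [344, 258, 31, 26] z35 [ 0.735 -0.106] z26 [ 0.731 -0.101]
scene red 317 [193.9, 287.9] [183, 277, 24, 23] z35 [ 0.463 -0.473] z26 [ 0.457 -0.472]
scene red 399 [270.3, 343.6] [257, 329, 28, 30] z35 [ 0.728 -0.418] z26 [ 0.725 -0.416]
scene yellow 93 [373.8, 159.9] [368, 154, 13, 11] z35 [0.467 0.246] z26 [0.461 0.253]
scene yellow 403 [322.0, 285.1] [307, 272, 31, 28] z35 [ 0.697 -0.211] z26 [ 0.693 -0.208]
scene green 93 [314.6, 191.8] [308, 186, 14, 11] z35 [0.434 0.001] z26 [0.428 0.007]
scene green 244 [389.8, 230.5] [376, 221, 28, 22] z35 [0.702 0.062] z26 [0.698 0.067]
scene blue 250 [418.9, 199.5] [406, 191, 27, 19] z35 [0.685 0.219] z26 [0.681 0.226]
scene blue 126 [292.0, 216.7] [285, 210, 15, 13] z35 [ 0.46  -0.118] z26 [ 0.455 -0.113]
side red 217 [438.4, 191.9] [423, 185, 32, 15] z35 [ 0.719 -0.108] z26 [ 0.731 -0.099]
side red 389 [547.9, 257.4] [527, 247, 43, 22] z35 [ 0.713 -0.42 ] z26 [ 0.725 -0.416]
side red 244 [400.9, 264.5] [391, 255, 22, 18] z35 [ 0.438 -0.259] z26 [ 0.445 -0.252]
side red 652 [363.8, 299.5] [343, 284, 44, 33] z35 [ 0.313 -0.29 ] z26 [ 0.318 -0.284]
side red 784 [493.4, 333.9] [470, 318, 49, 32] z35 [ 0.447 -0.477] z26 [ 0.455 -0.474]
side yellow 103 [288.5, 165.0] [281, 160, 16, 10] z35 [0.463 0.246] z26 [0.471 0.261]
side yellow 306 [461.2, 215.7] [444, 207, 35, 20] z35 [ 0.682 -0.215] z26 [ 0.693 -0.207]
side green 158 [387.6, 170.0] [374, 165, 29, 13] z35 [0.687 0.058] z26 [0.699 0.07 ]
side green 141 [326.0, 207.3] [318, 201, 17, 12] z35 [0.429 0.001] z26 [0.436 0.012]
side blue 135 [349.4, 151.3] [338, 147, 23, 11] z35 [0.669 0.217] z26 [0.68  0.231]
side blue 186 [364.9, 227.3] [356, 220, 19, 14] z35 [ 0.457 -0.118] z26 [ 0.465 -0.109]
```

View pics/c_scene.png

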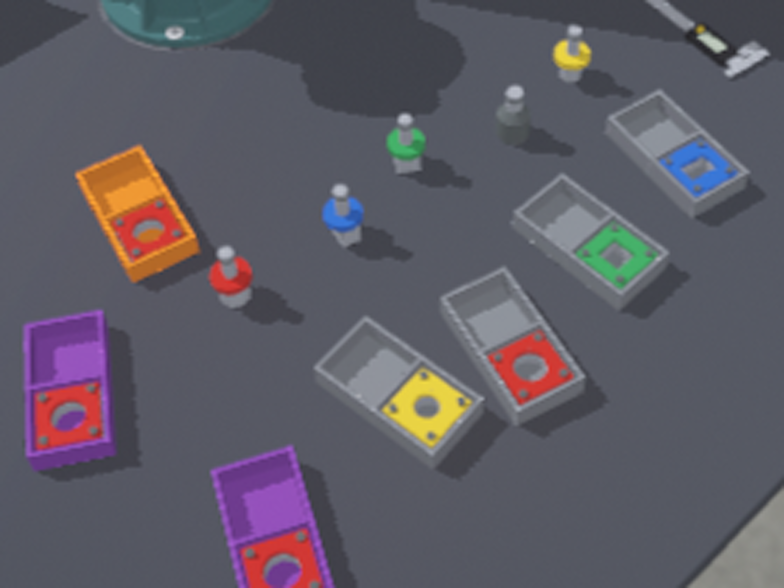

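The crop confirms my choice: the grey boxes with yellow, red, green and blue dies, and the collared punches beside the plain adapter. Next I'll get the box poses from their rim corners and die centres.

Run:
```python
from h import *
d=shot('scene')
C={'yellow':[(316,368),(366,319),(.693,-.2075)],'red':[(441,299),(505,269),(.731,-.100)],'green':[(514,214),(562,176),(.6985,.0685)],'blue':[(607,118),(658,92),(.6805,.2285)]}
for k,(a,b,die) in C.items():
    A,B=[back(d,(170+p[0]/2.8,140+p[1]/2.8),.03)[:2] for p in(a,b)]
    m=(A+B)/2;v=np.array(die)-m;L=np.linalg.norm(v);u=v/L
    e=B-A
    print(k,'len',L.round(3),'(0.115) w',np.linalg.norm(e).round(3),'yaw',np.arctan2(u[1],u[0]).round(3),'yaw_edge',np.arctan2(-e[0],e[1]).round(3),'origin',(np.array(die)-.075*u).round(4))
print('adapter',back(d,(170+514/2.8,140+92/2.8),.072))
```

```text
yellow len 0.111 (0.115) w 0.076 yaw 0.14 yaw_edge 0.123 origin [ 0.6187 -0.218 ]
red len 0.111 (0.115) w 0.078 yaw -0.237 yaw_edge -0.247 origin [ 0.6581 -0.0824]
green len 0.111 (0.115) w 0.078 yaw 0.05 yaw_edge 0.008 origin [0.6236 0.0647]
blue len 0.111 (0.115) w 0.077 yaw -0.13 yaw_edge -0.184 origin [0.6061 0.2382]
adapter [0.48480339 0.12646864 0.072     ]
```

```bash
cat >> h.py <<'E'
def plan(x,y,z,yaw=None):
    o=env.get_obs();r=Ro.from_euler('xyz',o['tcp_rot'])
    g=Ro.from_euler('xyz',[np.pi,0,o['tcp_rot'][2] if yaw is None else yaw])
    dp=r.inv().apply(np.array([x,y,z])-o['tcp_pos'])*1000
    print('clock',round(o['clock'],2),'tcp',o['tcp_pos'].round(4),'rot',o['tcp_rot'].round(4),'-> mm',dp.round(1),'turn',(r.inv()*g).as_rotvec().round(4))
E
python3 - <<'E'
from h import *
plan(.465,.246,.16)
E
```

```text
clock 0.3 tcp [0.257  0.5419 0.2224] rot [-3.1409 -0.      2.6988] -> mm [-314.8 -178.2   62.5] turn [-0.0006 -0.      0.    ]
```

send_rows(
  targets=[
    [[-35, -20, 7, 0, 0, 0, 40], [-70, -40, 14, 0, 0, 0, 40], [-105, -60, 21, 0, 0, 0, 40], [-140, -79, 28, 0, 0, 0, 40], [-175, -99, 35, 0, 0, 0, 40], [-210, -119, 42, 0, 0, 0, 40], [-245, -139, 49, 0, 0, 0, 40], [-280, -158, 55, 0, 0, 0, 40], [-300, -170, 60, 0, 0, 0, 40], [-315, -178, 62, 0, 0, 0, 40], [-315, -178, 62, 0, 0, 0, 40], [-315, -178, 62, 0, 0, 0, 40], [-315, -178, 62, 0, 0, 0, 40]],
  ],
)

```text
clock: 1.38
tcp_pos: [0.465, 0.2468, 0.1607]
tcp_rot: [3.141, -0.0, 2.699]
wrist_force: [-0.7, 0.5, 0.0]
finger_gap: 0.458
grip_force: 0.0
```

```bash
cat > look.py <<'E'
import sys
from h import *
d=shot('wrist');im=d['image'][:,:,::-1].copy()
print(blobs(d,sys.argv[1],amin=60))
for b in blobs(d,sys.argv[1],amin=60): print('z40',back(d,b[1],.04)[:2].round(4))
cv2.imwrite(f'pics/{sys.argv[2]}.png',im)
plan(.465,.246,.043)
E
python3 look.py yellow w1
```

```text
[(1325, [321.1, 184.3], [297, 164, 49, 48]), (98, [506.4, 173.0], [501, 168, 12, 10]), (549, [235.0, 337.6], [228, 306, 18, 65]), (419, [405.2, 335.4], [396, 306, 18, 65]), (2339, [399.9, 395.0], [189, 387, 340, 13])]
z40 [0.4606 0.2489]
z40 [0.5221 0.4031]
z40 [0.5739 0.0941]
z40 [0.6486 0.2583]
z40 [0.7231 0.2234]
clock 1.43 tcp [0.4649 0.2471 0.1608] rot [ 3.1414e+00 -3.0000e-04  2.6995e+00] -> mm [ -0.6  -1.  117.8] turn [ 0.0002 -0.0003 -0.    ]
```

View pics/w1.png

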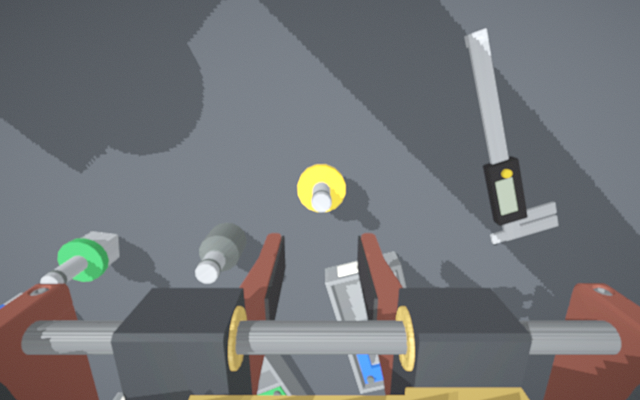

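The wrist view shows the yellow collar centred at about (321,188) and the shank top at (321,200). Fingers and caliper are clear. I'll use the collar's bounding-box centre.

Run:
```python
from h import *
d=shot('wrist')
print(back(d,(321.5,188),.037)[:2].round(4), back(d,(321,190),.078)[:2].round(4), proj(d,[.465,.246,.078]),proj(d,[.465,.246,.04]))
```

```text
[0.4646 0.2476] [0.4551 0.2516] [[319.99668845 203.63647739]] [[320.08565667 190.06964448]]
```

send_rows(
  targets=[
    [[0, 0, 30, 0, 0, 0, 40], [0, 0, 60, 0, 0, 0, 40], [0, 0, 85, 0, 0, 0, 40], [0, 0, 105, 0, 0, 0, 40], [0, 0, 115, 0, 0, 0, 40], [0, 0, 115, 0, 0, 0, 40], [0, 0, 115, 0, 0, 0, 10], [0, 0, 115, 0, 0, 0, 5], [0, 0, 115, 0, 0, 0, 5], [0, 0, 115, 0, 0, 0, 5], [0, 0, 115, 0, 0, 0, 5], [0, 0, 115, 0, 0, 0, 5], [0, 0, 115, 0, 0, 0, 5], [0, 0, 115, 0, 0, 0, 5]],
  ],
)

```text
clock: 2.65
tcp_pos: [0.4663, 0.2465, 0.0468]
tcp_rot: [3.14, 0.001, 2.699]
wrist_force: [-1.1, -0.9, 6.0]
finger_gap: 0.173
grip_force: 30.0
```

send_rows(
  targets=[
    [[0, 0, -15, 0, 0, 0, 5], [0, 0, -45, 0, 0, 0, 5], [0, 0, -80, 0, 0, 0, 5], [0, 0, -110, 0, 0, 0, 5], [-5, -5, -120, 0, 0, 0, 5], [-20, -21, -120, 0, 0, 0, 5], [-42, -44, -120, 0, 0, 0, 5], [-66, -70, -120, 0, 0, 0, 5], [-91, -96, -120, 0, 0, 0, 5], [-116, -122, -120, 0, 0, 0, 5], [-141, -148, -120, 0, 0, 0, 5], [-166, -175, -120, 0, 0, 0, 5], [-191, -201, -120, 0, 0, 0, 5], [-216, -227, -120, 0, 0, 0, 5], [-241, -254, -120, 0, 0, 0, 5], [-266, -280, -120, 0, 0, 0, 5], [-291, -306, -120, 0, 0, 0, 5], [-313, -330, -120, 0, 0, 0, 5], [-330, -348, -120, 0, 0, 0, 5], [-337, -355, -120, 0, 0, 0, 5]],
  ],
)

```text
clock: 4.32
tcp_pos: [0.6178, -0.2233, 0.1639]
tcp_rot: [-3.14, -0.0, 2.696]
wrist_force: [0.2, 0.1, -3.3]
finger_gap: 0.175
grip_force: 30.0
```

send_rows(
  targets=[
    [[0, 0, 0, 0, 0, 0, 5], [0, 0, 0, 0, 0, 0, 5], [0, 0, 0, 0, 0, 0, 5]],
  ],
)

```text
clock: 4.57
tcp_pos: [0.6165, -0.2172, 0.1647]
tcp_rot: [3.141, -0.003, 2.699]
wrist_force: [-0.6, -0.0, -3.4]
finger_gap: 0.174
grip_force: 30.0
```

```bash
python3 look.py yellow w2; python3 -c "
from h import *
plan(.6187,-.218,.052)"
```

```text
[(3533, [343.8, 230.9], [283, 204, 119, 70]), (355, [284.6, 339.5], [281, 306, 9, 65]), (161, [356.2, 319.8], [352, 306, 9, 32]), (135, [356.9, 359.7], [353, 342, 8, 29]), (2303, [346.0, 395.0], [134, 387, 338, 13])]
z40 [ 0.6641 -0.2156]
z40 [ 0.7526 -0.3251]
z40 [ 0.7625 -0.2453]
z40 [ 0.8109 -0.2655]
z40 [ 0.8519 -0.2969]
clock 4.62 tcp [ 0.6167 -0.217   0.1651] rot [ 3.1412e+00 -2.2000e-03  2.6998e+00] -> mm [334.9 353.7 122.9] turn [ 0.0004 -0.0022 -0.    ]
clock 4.62 tcp [ 0.6167 -0.217   0.1651] rot [ 3.1412e+00 -2.2000e-03  2.6998e+00] -> mm [-2.400e+00 -1.000e-01  1.131e+02] turn [ 0.0004 -0.0022 -0.    ]
```

View pics/w2.png

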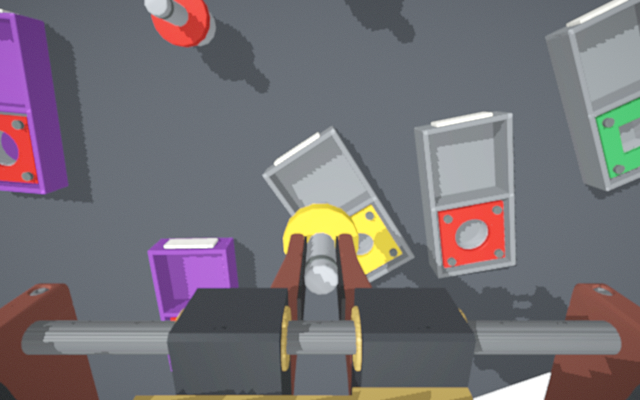

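The punch is held upright above the yellow box, whose far rim corners are at (264,176) and (334,128). I'll check the predicted box corners against this view.

```bash
cat > boxes.py <<'E'
B={'yellow':(.6187,-.218,.135),'red':(.6581,-.0824,-.24),'green':(.6236,.0647,.03),'blue':(.6061,.2382,-.155)}
E
python3 - <<'E'
from h import *;from boxes import B
d=shot('wrist')
for k in('yellow','red'):
    x,y,a=B[k];c,s=np.cos(a),np.sin(a);R=np.array([[c,-s],[s,c]])
    P=np.array([[-.04,-.04],[-.04,.04],[.115,.04],[.115,-.04]])@R.T+[x,y]
    print(k,proj(d,np.c_[P,np.full(4,.03)]).round(0).tolist())
for p in[(264,176),(334,128),(413,250),(415,128),(513,113),(515,263),(438,274)]:print(p,back(d,p,.03)[:2].round(4))
E
```

```text
yellow [[262.0, 176.0], [334.0, 129.0], [415.0, 258.0], [349.0, 295.0]]
red [[423.0, 131.0], [513.0, 112.0], [517.0, 265.0], [439.0, 278.0]]
(264, 176) [ 0.5854 -0.2617]
(334, 128) [ 0.5731 -0.1836]
(413, 250) [ 0.718  -0.1618]
(415, 128) [ 0.6043 -0.1176]
(513, 113) [ 0.6292 -0.0342]
(515, 263) [ 0.7767 -0.0722]
(438, 274) [ 0.7551 -0.148 ]
```

send_rows(
  targets=[
    [[-2, 0, 30, 0, 0, 0, 5], [-2, 0, 60, 0, 0, 0, 5], [-2, 0, 85, 0, 0, 0, 5], [-2, 0, 100, 0, 0, 0, 5], [-2, 0, 107, 0, 0, 0, 5], [-2, 0, 111, 0, 0, 0, 5], [-2, 0, 113, 0, 0, 0, 5], [-2, 0, 113, 0, 0, 0, 5], [-2, 0, 113, 0, 0, 0, 5]],
  ],
)

```text
clock: 5.42
tcp_pos: [0.6206, -0.2199, 0.054]
tcp_rot: [-3.141, 0.002, 2.699]
wrist_force: [0.3, 0.4, -4.1]
finger_gap: 0.177
grip_force: 30.0
```

send_rows(
  targets=[
    [[0, 0, 1, 0, 0, 0, 5], [0, 0, 1, 0, 0, 0, 5], [0, 0, 1.5, 0, 0, 0, 5], [0, 0, 1.5, 0, 0, 0, 5]],
  ],
)

```text
clock: 5.75
tcp_pos: [0.6197, -0.2198, 0.0515]
tcp_rot: [-3.141, 0.0, 2.699]
wrist_force: [0.2, -0.1, -4.1]
finger_gap: 0.174
grip_force: 30.0
```

send_rows(
  targets=[
    [[0, 0, 0.7, 0, 0, 0, 5], [0, 0, 0.7, 0, 0, 0, 5], [0, 0, 0.7, 0, 0, 0, 15], [0, 0, 0.7, 0, 0, 0, 25], [0, 0, 0.7, 0, 0, 0, 35], [0, 0, 0.7, 0, 0, 0, 40], [0, 0, 0.7, 0, 0, 0, 40], [0, 0, -15, 0, 0, 0, 40], [0, 0, -45, 0, 0, 0, 40], [0, 0, -80, 0, 0, 0, 40], [0, 0, -110, 0, 0, 0, 40], [0, 0, -110, 0, 0, 0, 40], [0, 0, -110, 0, 0, 0, 40]],
  ],
)

```text
clock: 6.83
tcp_pos: [0.6212, -0.2205, 0.1636]
tcp_rot: [-3.141, 0.005, 2.699]
wrist_force: [-0.1, 0.6, -1.2]
finger_gap: 0.454
grip_force: 0.0
```

```bash
python3 look.py yellow w3; python3 -c "
from h import *
plan(.440,-.258,.16)
s=shot('scene');print([b for b in blobs(s,'yellow') if 300<b[1][0]<380 and b[1][1]>140])"
```

```text
[(1291, [320.5, 180.3], [297, 160, 48, 47]), (2450, [359.7, 233.1], [319, 198, 85, 78]), (576, [234.6, 338.3], [228, 306, 18, 65]), (495, [406.1, 337.6], [396, 306, 19, 65]), (2306, [399.4, 395.1], [189, 388, 338, 12])]
z40 [ 0.6145 -0.218 ]
z40 [ 0.6779 -0.2064]
z40 [ 0.7339 -0.3769]
z40 [ 0.8121 -0.2098]
z40 [ 0.8848 -0.2456]
clock 6.88 tcp [ 0.6199 -0.2198  0.1617] rot [-3.1415e+00  1.4000e-03  2.6988e+00] -> mm [339.7 354.5 118.2] turn [-0.0001  0.0014 -0.    ]
clock 6.88 tcp [ 0.6199 -0.2198  0.1617] rot [-3.1415e+00  1.4000e-03  2.6988e+00] -> mm [ 146.2 -111.6    1.5] turn [-0.0001  0.0014 -0.    ]
[(140, [301.1, 268.4], [293, 261, 16, 14]), (406, [322.1, 285.1], [307, 272, 31, 28])]
```

View pics/w3.png

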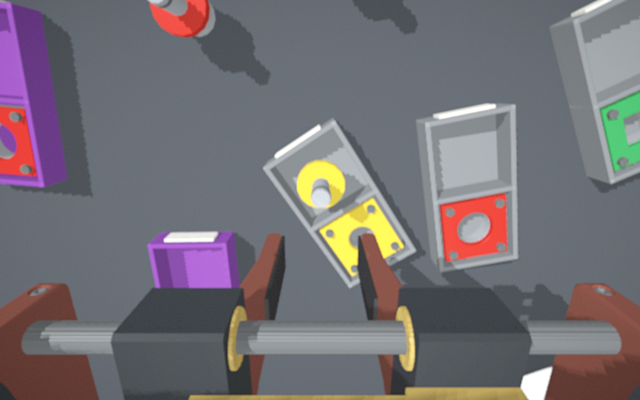

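The yellow punch stands centred in its compartment, with its collar at (321,183). Next is red.

send_rows(
  targets=[
    [[15, -11, 0, 0, 0, 0, 40], [40, -31, 0, 0, 0, 0, 40], [68, -52, 0, 0, 0, 0, 40], [96, -73, 0, 0, 0, 0, 40], [124, -95, 0, 0, 0, 0, 40], [140, -107, 1, 0, 0, 0, 40], [146, -112, 2, 0, 0, 0, 40], [146, -112, 2, 0, 0, 0, 40], [146, -112, 2, 0, 0, 0, 40], [146, -112, 2, 0, 0, 0, 40]],
  ],
)

```text
clock: 7.77
tcp_pos: [0.4411, -0.2585, 0.1589]
tcp_rot: [3.141, 0.001, 2.699]
wrist_force: [0.5, 0.5, -0.0]
finger_gap: 0.457
grip_force: 0.0
```

```bash
cat > aim.py <<'E'
import sys
from h import *
d=shot('wrist')
o=env.get_obs()['tcp_pos']
L=[]
for a,c,b in blobs(d,sys.argv[1],amin=500):
    p=back(d,(b[0]+(b[2]-1)/2,b[1]+(b[3]-1)/2),.037);L.append((np.hypot(*(p-o)[:2]),p,b,a))
e,p,b,a=min(L,key=lambda t:t[0])
print('collar',p.round(4),b,a);plan(p[0],p[1],.0465)
E
python3 aim.py red
```

```text
collar [ 0.4393 -0.2578  0.037 ] [297, 164, 49, 47] 1322
clock 7.82 tcp [ 0.4412 -0.2584  0.159 ] rot [3.1415e+00 7.0000e-04 2.6995e+00] -> mm [  2.1  -0.2 112.5] turn [0.0001 0.0007 0.    ]
```

send_rows(
  targets=[
    [[2, 0, 30, 0, 0, 0, 40], [2, 0, 60, 0, 0, 0, 40], [2, 0, 85, 0, 0, 0, 40], [2, 0, 103, 0, 0, 0, 40], [2, 0, 113, 0, 0, 0, 40], [2, 0, 113, 0, 0, 0, 40], [2, 0, 113, 0, 0, 0, 10], [2, 0, 113, 0, 0, 0, 5], [2, 0, 113, 0, 0, 0, 5], [2, 0, 113, 0, 0, 0, 5], [2, 0, 113, 0, 0, 0, 5], [2, 0, 113, 0, 0, 0, 5], [2, 0, 113, 0, 0, 0, 5], [2, 0, 113, 0, 0, 0, 5]],
  ],
)

```text
clock: 8.98
tcp_pos: [0.4387, -0.258, 0.0471]
tcp_rot: [-3.141, 0.002, 2.699]
wrist_force: [0.3, 0.9, 7.1]
finger_gap: 0.178
grip_force: 30.0
```

```bash
python3 -c "
from h import *
plan(.6581,-.0824,.167)"
```

```text
clock 8.98 tcp [ 0.4387 -0.258   0.0471] rot [-3.1412e+00  2.0000e-03  2.6986e+00] -> mm [-123.2  252.6 -119.7] turn [-0.0004  0.002  -0.    ]
```

send_rows(
  targets=[
    [[0, 0, -15, 0, 0, 0, 5], [0, 0, -45, 0, 0, 0, 5], [0, 0, -80, 0, 0, 0, 5], [0, 0, -110, 0, 0, 0, 5], [-3, 6, -120, 0, 0, 0, 5], [-12, 24, -120, 0, 0, 0, 5], [-26, 52, -120, 0, 0, 0, 5], [-41, 84, -120, 0, 0, 0, 5], [-56, 116, -120, 0, 0, 0, 5], [-71, 147, -120, 0, 0, 0, 5], [-87, 179, -120, 0, 0, 0, 5], [-101, 208, -120, 0, 0, 0, 5], [-113, 232, -120, 0, 0, 0, 5], [-121, 248, -120, 0, 0, 0, 5], [-123, 253, -120, 0, 0, 0, 5], [-123, 253, -120, 0, 0, 0, 5], [-123, 253, -120, 0, 0, 0, 5], [-123, 253, -120, 0, 0, 0, 5]],
  ],
)

```text
clock: 10.48
tcp_pos: [0.656, -0.0824, 0.1658]
tcp_rot: [-3.141, -0.002, 2.698]
wrist_force: [0.0, -0.2, -2.8]
finger_gap: 0.176
grip_force: 30.0
```

```bash
python3 -c "
from h import *
plan(.6581,-.0824,.052)"
```

```text
clock 10.48 tcp [ 0.656  -0.0824  0.1658] rot [-3.1406e+00 -1.6000e-03  2.6981e+00] -> mm [ -2.1   1.  113.8] turn [-0.001  -0.0016  0.    ]
```

send_rows(
  targets=[
    [[-2, 1, 30, 0, 0, 0, 5], [-2, 1, 60, 0, 0, 0, 5], [-2, 1, 85, 0, 0, 0, 5], [-2, 1, 102, 0, 0, 0, 5], [-2, 1, 109, 0, 0, 0, 5], [-2, 1, 113, 0, 0, 0, 5], [-2, 1, 115, 0, 0, 0, 5], [-2, 1, 115, 0, 0, 0, 5], [-2, 1, 115, 0, 0, 0, 5], [-2, 1, 115, 0, 0, 0, 5]],
  ],
)

```text
clock: 11.32
tcp_pos: [0.6606, -0.0818, 0.0525]
tcp_rot: [3.141, 0.002, 2.699]
wrist_force: [-0.4, 0.7, -2.4]
finger_gap: 0.174
grip_force: 30.0
```

Now I'll release, rise, and shift to the blue punch at (0.458,-0.118).

send_rows(
  targets=[
    [[0, 0, 0.5, 0, 0, 0, 5], [0, 0, 0.5, 0, 0, 0, 15], [0, 0, 0.5, 0, 0, 0, 25], [0, 0, 0.5, 0, 0, 0, 35], [0, 0, 0.5, 0, 0, 0, 40], [0, 0, 0.5, 0, 0, 0, 40], [0, 0, -15, 0, 0, 0, 40], [0, 0, -45, 0, 0, 0, 40], [0, 0, -80, 0, 0, 0, 40], [0, 0, -108, 0, 0, 0, 40], [0, 0, -108, 0, 0, 0, 40], [0, 0, -108, 0, 0, 0, 40]],
  ],
)

```text
clock: 12.32
tcp_pos: [0.6613, -0.0819, 0.1615]
tcp_rot: [3.141, 0.005, 2.699]
wrist_force: [-0.6, 0.6, 0.4]
finger_gap: 0.451
grip_force: 0.0
```

```bash
python3 aim.py red;python3 -c "
from h import *
plan(.458,-.118,.16)"
```

```text
collar [ 0.6605 -0.0821  0.037 ] [297, 164, 48, 47] 1266
clock 12.37 tcp [ 0.6598 -0.0816  0.1596] rot [3.1415e+00 1.1000e-03 2.6988e+00] -> mm [ -0.7  -0.2 113.1] turn [0.0001 0.0011 0.    ]
clock 12.37 tcp [ 0.6598 -0.0816  0.1596] rot [3.1415e+00 1.1000e-03 2.6988e+00] -> mm [ 166.8 -119.4   -0.6] turn [0.0001 0.0011 0.    ]
```

Red is placed within 2–3 mm. Next is blue.

send_rows(
  targets=[
    [[17, -12, 0, 0, 0, 0, 40], [42, -30, 0, 0, 0, 0, 40], [70, -50, 0, 0, 0, 0, 40], [98, -70, 0, 0, 0, 0, 40], [126, -90, 0, 0, 0, 0, 40], [150, -107, 0, 0, 0, 0, 40], [163, -117, 0, 0, 0, 0, 40], [167, -119, 0, 0, 0, 0, 40], [167, -119, 0, 0, 0, 0, 40], [167, -119, 0, 0, 0, 0, 40], [167, -119, 0, 0, 0, 0, 40]],
  ],
)

```text
clock: 13.28
tcp_pos: [0.4592, -0.1176, 0.1589]
tcp_rot: [3.141, 0.001, 2.699]
wrist_force: [-0.1, 0.2, -0.5]
finger_gap: 0.46
grip_force: 0.0
```

```bash
python3 aim.py blue
```

```text
collar [ 0.4584 -0.1173  0.037 ] [297, 165, 49, 47] 1326
clock 13.33 tcp [ 0.4592 -0.1176  0.159 ] rot [3.1415e+00 6.0000e-04 2.6993e+00] -> mm [  1.   -0.2 112.5] turn [0.0001 0.0006 0.    ]
```

send_rows(
  targets=[
    [[1, 0, 30, 0, 0, 0, 40], [1, 0, 60, 0, 0, 0, 40], [1, 0, 85, 0, 0, 0, 40], [1, 0, 103, 0, 0, 0, 40], [1, 0, 113, 0, 0, 0, 40], [1, 0, 113, 0, 0, 0, 40], [1, 0, 113, 0, 0, 0, 10], [1, 0, 113, 0, 0, 0, 5], [1, 0, 113, 0, 0, 0, 5], [1, 0, 113, 0, 0, 0, 5], [1, 0, 113, 0, 0, 0, 5], [1, 0, 113, 0, 0, 0, 5], [1, 0, 113, 0, 0, 0, 5], [1, 0, 113, 0, 0, 0, 5]],
  ],
)

```text
clock: 14.5
tcp_pos: [0.4577, -0.1174, 0.0469]
tcp_rot: [3.141, 0.002, 2.699]
wrist_force: [0.4, 0.5, 6.9]
finger_gap: 0.174
grip_force: 30.0
```

```bash
python3 -c "
from h import *
plan(.6061,.2382,.167)"
```

```text
clock 14.5 tcp [ 0.4577 -0.1174  0.0469] rot [3.1415e+00 1.9000e-03 2.6987e+00] -> mm [  18.1  384.9 -120.1] turn [0.0001 0.0019 0.    ]
```

send_rows(
  targets=[
    [[0, 0, -15, 0, 0, 0, 5], [0, 0, -45, 0, 0, 0, 5], [0, 0, -80, 0, 0, 0, 5], [0, 0, -110, 0, 0, 0, 5], [0, 8, -120, 0, 0, 0, 5], [1, 28, -120, 0, 0, 0, 5], [3, 58, -120, 0, 0, 0, 5], [4, 93, -120, 0, 0, 0, 5], [6, 128, -120, 0, 0, 0, 5], [8, 163, -120, 0, 0, 0, 5], [9, 198, -120, 0, 0, 0, 5], [11, 233, -120, 0, 0, 0, 5], [13, 268, -120, 0, 0, 0, 5], [14, 303, -120, 0, 0, 0, 5], [16, 335, -120, 0, 0, 0, 5], [17, 362, -120, 0, 0, 0, 5], [18, 379, -120, 0, 0, 0, 5], [18, 385, -120, 0, 0, 0, 5], [18, 385, -120, 0, 0, 0, 5], [18, 385, -120, 0, 0, 0, 5]],
  ],
)

```text
clock: 16.17
tcp_pos: [0.6046, 0.2376, 0.1654]
tcp_rot: [-3.14, -0.001, 2.699]
wrist_force: [0.1, 0.1, -3.4]
finger_gap: 0.177
grip_force: 30.0
```

send_rows(
  targets=[
    [[0, 0, 0, 0, 0, 0, 5], [0, 0, 0, 0, 0, 0, 5]],
  ],
)

```text
clock: 16.33
tcp_pos: [0.605, 0.237, 0.166]
tcp_rot: [-3.141, -0.001, 2.698]
wrist_force: [0.7, -0.1, -3.2]
finger_gap: 0.176
grip_force: 30.0
```

```bash
python3 look.py blue w4;python3 - <<'E'
from h import *;from boxes import B
plan(.6061,.2382,.052)
d=shot('wrist')
for k in('blue','green'):
    x,y,a=B[k];c,s=np.cos(a),np.sin(a);R=np.array([[c,-s],[s,c]])
    P=np.array([[-.04,-.04],[-.04,.04],[.115,.04],[.115,-.04]])@R.T+[x,y]
    print(k,proj(d,np.c_[P,np.full(4,.03)]).round(0).tolist())
E
```

```text
[(2429, [332.4, 230.9], [283, 207, 96, 67])]
z40 [0.6486 0.2282]
clock 16.38 tcp [0.6052 0.2372 0.1662] rot [-3.1409e+00 -3.0000e-04  2.6975e+00] -> mm [130.3 -52.2 123.3] turn [-0.0007 -0.0003  0.    ]
clock 16.38 tcp [0.6052 0.2372 0.1662] rot [-3.1409e+00 -3.0000e-04  2.6975e+00] -> mm [ -0.4   1.4 114.2] turn [-0.0007 -0.0003  0.    ]
blue [[269.0, 157.0], [352.0, 133.0], [390.0, 276.0], [317.0, 295.0]]
green [[124.0, 254.0], [189.0, 221.0], [268.0, 336.0], [207.0, 362.0]]
```

View pics/w4.png

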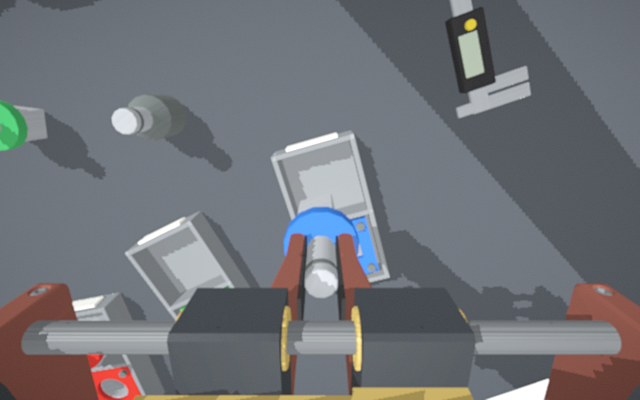

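The blue box corners at (272,156), (353,132) and (388,277) match the prediction. The green box's far corner is at about (203,213), against a predicted (189,221), so I'll recheck it before placing.

send_rows(
  targets=[
    [[0, 1, 30, 0, 0, 0, 5], [0, 1, 60, 0, 0, 0, 5], [0, 1, 85, 0, 0, 0, 5], [0, 1, 102, 0, 0, 0, 5], [0, 1, 109, 0, 0, 0, 5], [0, 1, 113, 0, 0, 0, 5], [0, 1, 115, 0, 0, 0, 5], [0, 1, 115, 0, 0, 0, 5], [0, 1, 115.5, 0, 0, 0, 5], [0, 1, 115.5, 0, 0, 0, 5], [0, 1, 115.5, 0, 0, 0, 15], [0, 1, 115.5, 0, 0, 0, 25], [0, 1, 115.5, 0, 0, 0, 35], [0, 1, 115.5, 0, 0, 0, 40], [0, 1, 115.5, 0, 0, 0, 40], [0, 1, 100, 0, 0, 0, 40], [0, 1, 70, 0, 0, 0, 40], [0, 1, 35, 0, 0, 0, 40], [0, 1, 7, 0, 0, 0, 40], [0, 1, 7, 0, 0, 0, 40]],
  ],
)

```text
clock: 18.1
tcp_pos: [0.6101, 0.2406, 0.1659]
tcp_rot: [3.134, 0.008, 2.699]
wrist_force: [1.0, 0.9, 0.5]
finger_gap: 0.455
grip_force: 0.0
```

send_rows(
  targets=[
    [[0, 0, 0, 0, 0, 0, 40], [0, 0, 0, 0, 0, 0, 40]],
  ],
)

```text
clock: 18.27
tcp_pos: [0.6055, 0.2393, 0.1587]
tcp_rot: [-3.141, -0.0, 2.699]
wrist_force: [0.2, 0.3, -0.4]
finger_gap: 0.453
grip_force: 0.0
```

```bash
python3 aim.py blue;python3 -c "
from h import *
plan(.432,.001,.16)"
```

```text
collar [0.6072 0.2387 0.037 ] [298, 168, 48, 47] 1281
clock 18.32 tcp [0.605  0.2391 0.1578] rot [-3.1400e+00 -1.7000e-03  2.6988e+00] -> mm [ -2.3   0.8 111.3] turn [-0.0016 -0.0017  0.    ]
clock 18.32 tcp [0.605  0.2391 0.1578] rot [-3.1400e+00 -1.7000e-03  2.6988e+00] -> mm [  54.3 -289.2   -1.6] turn [-0.0016 -0.0017  0.    ]
```

send_rows(
  targets=[
    [[2, -12, 0, 0, 0, 0, 40], [7, -37, -1, 0, 0, 0, 40], [13, -72, -2, 0, 0, 0, 40], [20, -107, -2, 0, 0, 0, 40], [27, -142, -2, 0, 0, 0, 40], [33, -177, -2, 0, 0, 0, 40], [40, -212, -2, 0, 0, 0, 40], [46, -245, -2, 0, 0, 0, 40], [51, -270, -2, 0, 0, 0, 40], [53, -284, -2, 0, 0, 0, 40], [54, -289, -2, 0, 0, 0, 40], [54, -289, -2, 0, 0, 0, 40], [54, -289, -2, 0, 0, 0, 40], [54, -289, -2, 0, 0, 0, 40]],
  ],
)

```text
clock: 19.48
tcp_pos: [0.4339, 0.0019, 0.1609]
tcp_rot: [3.141, -0.0, 2.699]
wrist_force: [-0.3, 0.6, 0.2]
finger_gap: 0.456
grip_force: 0.0
```

```bash
python3 aim.py green
```

```text
collar [0.4296 0.0028 0.037 ] [296, 161, 49, 47] 1250
clock 19.53 tcp [0.434 0.002 0.161] rot [3.1414 0.     2.6997] -> mm [  4.3  -1.2 114.5] turn [0.0001 0.     0.    ]
```

send_rows(
  targets=[
    [[4, -1, 30, 0, 0, 0, 40], [4, -1, 60, 0, 0, 0, 40], [4, -1, 87, 0, 0, 0, 40], [4, -1, 105, 0, 0, 0, 40], [4, -1, 115, 0, 0, 0, 40], [4, -1, 115, 0, 0, 0, 40], [4, -1, 115, 0, 0, 0, 10], [4, -1, 115, 0, 0, 0, 5], [4, -1, 115, 0, 0, 0, 5], [4, -1, 115, 0, 0, 0, 5], [4, -1, 115, 0, 0, 0, 5], [4, -1, 115, 0, 0, 0, 5], [4, -1, 115, 0, 0, 0, 5], [4, -1, 115, 0, 0, 0, 5]],
  ],
)

```text
clock: 20.7
tcp_pos: [0.4302, 0.0021, 0.0469]
tcp_rot: [3.141, 0.002, 2.699]
wrist_force: [0.7, 1.3, 7.7]
finger_gap: 0.176
grip_force: 30.0
```

```bash
python3 -c "
from h import *
plan(.6236,.0647,.167)"
```

```text
clock 20.7 tcp [0.4302 0.0021 0.0469] rot [3.1410e+00 1.8000e-03 2.6986e+00] -> mm [-148.1  139.5 -119.7] turn [0.0006 0.0018 0.    ]
```

send_rows(
  targets=[
    [[0, 0, -15, 0, 0, 0, 5], [0, 0, -45, 0, 0, 0, 5], [0, 0, -80, 0, 0, 0, 5], [0, 0, -110, 0, 0, 0, 5], [-5, 5, -120, 0, 0, 0, 5], [-20, 19, -120, 0, 0, 0, 5], [-42, 40, -120, 0, 0, 0, 5], [-66, 62, -120, 0, 0, 0, 5], [-90, 85, -120, 0, 0, 0, 5], [-112, 106, -120, 0, 0, 0, 5], [-132, 124, -120, 0, 0, 0, 5], [-144, 136, -120, 0, 0, 0, 5], [-148, 139, -120, 0, 0, 0, 5], [-148, 139, -120, 0, 0, 0, 5], [-148, 139, -120, 0, 0, 0, 5], [-148, 139, -120, 0, 0, 0, 5]],
  ],
)

```text
clock: 22.03
tcp_pos: [0.6207, 0.064, 0.1657]
tcp_rot: [-3.14, -0.002, 2.699]
wrist_force: [-0.8, -0.4, -3.7]
finger_gap: 0.18
grip_force: 30.0
```

```bash
python3 look.py green w5;python3 - <<'E'
from h import *;from boxes import B
plan(.6236,.0647,.052)
d=shot('wrist')
for k in('red','green'):
    x,y,a=B[k];c,s=np.cos(a),np.sin(a);R=np.array([[c,-s],[s,c]])
    P=np.array([[-.04,-.04],[-.04,.04],[.115,.04],[.115,-.04]])@R.T+[x,y]
    print(k,proj(d,np.c_[P,np.full(4,.03)]).round(0).tolist())
E
```

```text
[(2792, [340.4, 231.5], [283, 206, 112, 68])]
z40 [0.6678 0.062 ]
clock 22.08 tcp [0.6209 0.064  0.1659] rot [-3.1405e+00 -1.7000e-03  2.6984e+00] -> mm [218.6  97.7 123.1] turn [-0.0011 -0.0017  0.    ]
clock 22.08 tcp [0.6209 0.064  0.1659] rot [-3.1405e+00 -1.7000e-03  2.6984e+00] -> mm [ -2.4   1.9 113.9] turn [-0.0011 -0.0017  0.    ]
red [[160.0, 247.0], [236.0, 233.0], [274.0, 355.0], [207.0, 366.0]]
green [[266.0, 170.0], [343.0, 130.0], [408.0, 266.0], [339.0, 296.0]]
```

View pics/w5.png

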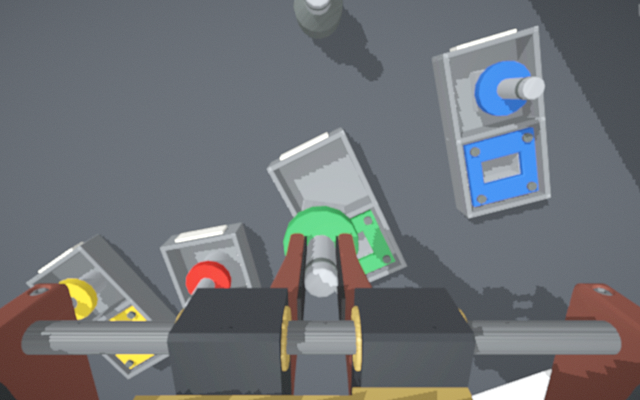

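The green box corners at (268,169), (344,130) and (407,265) match the prediction. Blue and red are standing in their boxes. I'll lower green now.

send_rows(
  targets=[
    [[-2, 1, 30, 0, 0, 0, 5], [-2, 1, 60, 0, 0, 0, 5], [-2, 1, 85, 0, 0, 0, 5], [-2, 1, 102, 0, 0, 0, 5], [-2, 1, 109, 0, 0, 0, 5], [-2, 1, 113, 0, 0, 0, 5], [-2, 1, 115, 0, 0, 0, 5], [-2, 1, 115, 0, 0, 0, 5], [-2, 1, 115.5, 0, 0, 0, 5], [-2, 1, 115.5, 0, 0, 0, 5], [-2, 1, 115.5, 0, 0, 0, 15], [-2, 1, 115.5, 0, 0, 0, 25], [-2, 1, 115.5, 0, 0, 0, 35], [-2, 1, 115.5, 0, 0, 0, 40], [-2, 1, 115.5, 0, 0, 0, 40], [-2, 1, 100, 0, 0, 0, 40], [-2, 1, 70, 0, 0, 0, 40], [-2, 1, 35, 0, 0, 0, 40], [-2, 1, 0, 0, 0, 0, 40], [-2, 1, -30, 0, 0, 0, 40]],
  ],
)

```text
clock: 23.8
tcp_pos: [0.6252, 0.0645, 0.1985]
tcp_rot: [3.141, 0.001, 2.699]
wrist_force: [0.5, 0.8, -0.3]
finger_gap: 0.454
grip_force: 0.0
```

send_rows(
  targets=[
    [[60, 0, -30, 0, 0, 0, 40], [100, 0, -40, 0, 0, 0, 40], [120, 0, -40, 0, 0, 0, 40], [120, 0, -40, 0, 0, 0, 40], [120, 0, -40, 0, 0, 0, 40], [120, 0, -40, 0, 0, 0, 40]],
  ],
)

```text
clock: 24.3
tcp_pos: [0.5172, 0.1159, 0.2366]
tcp_rot: [3.141, 0.002, 2.699]
wrist_force: [-0.2, 0.3, -1.0]
finger_gap: 0.455
grip_force: 0.0
```

Run:
```python
from h import *
d=shot('side');im=d['image'][:,:,::-1]
a=cv2.resize(im[120:290,220:500],None,fx=2.8,fy=2.8,interpolation=cv2.INTER_CUBIC)
cv2.imwrite('pics/fin_side.png',a)
d=shot('wrist');cv2.imwrite('pics/fin_w.png',d['image'][:,:,::-1])
```

```text
(no output)
```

View pics/fin_side.png

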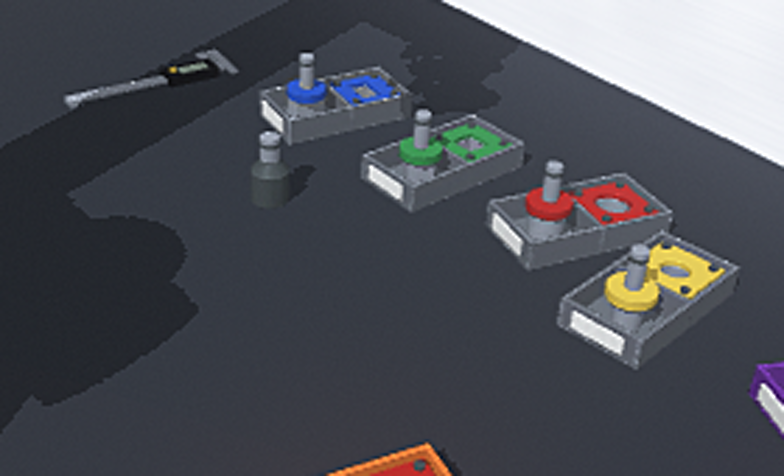

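View pics/fin_w.png

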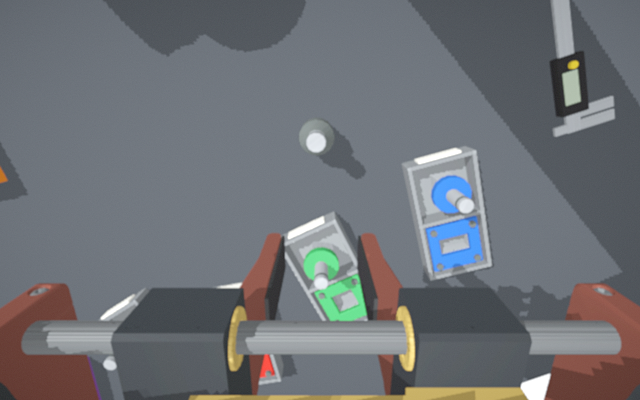

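All four punches stand upright in their matching boxes. In the side crop they are blue (306,90), green (422,150), red (550,203) and yellow (632,292). The adapter and caliper haven't moved, so I'm handing in.

```bash
python3 -c "
from cell import order
print(order.hand_in())"
```

```text
the job is handed in; nothing more can be done
None
```

All four punches were set down upright in the boxes with their matching die colours, the adapter and caliper were left untouched, and the job is handed in; the hand-in returned no verdict.

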